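# Put the bits from a repair back into the desk organiser

### The arm

A 6-joint arm with a two-finger parallel gripper is mounted at the origin on a cart in front of the work surface, level with it; the furniture and walls round the work are solid. World frame = base frame: x ahead of the robot, y to its left, z up, the work surface at z = 0. Lengths are in m, angles in degrees, forces in N, time in s.
With the tool pointing down it reaches from about 0.25 to 0.725 m from the base axis. Payload 4 kg.
Tool frame: the origin (TCP) lies midway between the tips of the shut fingers; the grasp point (between the pads) lies behind it (hold_point_z is the z of the grasp point in the tool frame, in m); z points along the fingers, y is the line along which they close (so a half turn about z gives the same grasp; the last joint's range is limited). The gripper opens to 85 mm and grips with 20 to 120 N. Pads are 22 mm wide; open, the fingers measure 114 mm over their backs; the gripper's body (76 mm by 85 mm) begins 54 mm behind the grasp point. The pads swing forward as they close: fully open they stand 13 mm farther back than shut.
Start: joints at [69.958, 13.785, 0.286, 76.501, 0, 90], TCP at [0.171, 0.47, 0.231] pointing down, gripper open.
Joint ranges: [-155.79, 155.79], [-60.16, 107.12], [-62.33, 73.08], [-114, 123.19], [-81.49, 82.49], [-180, 180]. Speed limits (degrees/s): [159.86, 159.86, 180, 180, 180, 180].

### API

Orientations are given as a 3x3 rotation matrix whose columns are the frame's x, y, z axes.
In Python, from rig import get_state, camera, calibration, sign_off, hold_point_z gives the robot as it stands.
- The arm moves only by the shell command python3 -m jog 'ROWS' [FORCE]. ROWS is JSON, a list that holds one entry, the list of rows, each a list of 7 numbers: the turn, a rotation vector about the tool's x, y, z in degrees, then the shift along the tool's x, y, z in m, then the closure in counts, from 0 (fully open) to 255 (shut). In form: [[[rx, ry, rz, dx, dy, dz, gripper], ...]]. A call has 1 to 20 rows; each row shifts and turns the commanded pose from where the row before left it, along the tool's axes as they then stand; what a row does not reach is not made up. A row lasts 1/12 s, in which the tool goes at most 41.7 mm and 7.16 degrees, less where a joint would pass 70% of its speed; a pose out of reach is approached as far as the arm can. A call is refused whole if a number of a shift passes 0.0417 or a number of a turn 7.16, either way. A call with a gripper value outside its range is refused whole. The fingers move at their own pace and stop on an object; FORCE is the grip in N (left out, the last holds). Time passes only in rows, so rows that do not move let the fingers close. It gives the time, the measured TCP pose, the force, the opening and the grip force at its end, in the units of the state.
- get_state(): the state, without advancing time (a new reading comes with each control period).
- camera(name): name is "side" or "top"; returns the picture (420x560x3 uint8, red, green, blue); there is no depth.
- calibration(name): a dict with "fx", "fy", "cx", "cy" (pixels), "D" ([k1, k2, p1, p2, k3] as OpenCV has them; the pictures are not rectified), "view" (4x4, takes a point from world to camera coordinates). Camera axes: x right, y down, z forward; pixel columns grow to the right and rows downward; lengths in m; the calibration is good to about 2 mm. A picture is of the moment at which its call begins. calibration takes no time and is no camera call.
- sign_off(): hands the job in; it is judged then, once.
The state is a dict: "clock": time; "qpos": joint angles; "qvel": joint speeds; "joint_efforts": joint torques, N m; "eef_pos": TCP position; "orientation": TCP orientation; "force": force on the tool from outside, world axes, zero at the start; "torque": the same for the moment, N m; "finger_gap": finger opening in m; "finger_force": force on a finger pad.
Only numpy, scipy, OpenCV 4.12 (cv2) and the standard library are available. Lean on these libraries where they do the work, as an engineer would, in place of code of your own. Each camera call takes 0.05 s, during which the arm holds its last target. There are 200 camera calls.

### The job

Tidy the loose bits from the repair into the inserts of the organiser tray: stand the two AA cells each in a round well of its own, the nine-volt block in the oblong pocket with its terminals up, the solder reel on end in the wide round recess, and lay the memory stick flat in the open dish. Everything should sit all the way down on the floor of its place.

Things in the scene. Friction and masses are not known exactly. Their poses are not given: they have to be found in the camera images.
- cell_a_mid (a point): Round AA dry cell, red can with a gold band, 14 mm diameter x 50 mm, standing on its flat end. This point is at its centre, 24.5 mm above its flat end; z is its long axis, up.
- cell_b_mid (a point): Round AA dry cell, green can with a gold band, 14 mm diameter x 50 mm, standing on its flat end. This point is at its centre, 24.5 mm above its flat end; z is its long axis, up.
- block_battery_mid (a point): Nine-volt block battery, black, 16 (its x) x 26 (its y) x 46 mm tall (its z, plus 2 mm of terminals), standing terminals up. This point is at its centre, 23 mm above its underside.
- solder_reel_mid (a point): Reel of solder wire standing on end: blue flanges of 49 mm diameter, white middle of 42 mm, 40 mm tall. The upper flange is its top 6 mm; the rim of that flange can be gripped on its own. This point is at its centre, 20 mm above its underside; z is its axis, up.
- usb_stick_mid (a point): Red USB memory stick with a silver plug, lying flat: 17 (its x) x 48 (its y) x 8 mm (its z). This point is at its centre, 4 mm above its underside.
- cell_stand: Light grey, two round wells. Fixed 84 x 84 mm insert of the black tray (four, 2 x 2, order varies). Origin: centre of its underside, 3 mm above the desk; x, y along its edges. Top at z = 29 mm. Wells at x = 0, y = -21 and +21 mm: 18 mm diameter, mouth flared to 30 mm over the upper 8 mm, floor at z = 6 mm. A seated cell's centre is at z = 30.5 mm; its upper 26 mm stands out.
- block_stand: Light grey, one oblong pocket. Fixed 84 x 84 mm insert of the black tray (four, 2 x 2, order varies). Origin: centre of its underside, 3 mm above the desk; x, y along its edges. Top at z = 29 mm. Pocket centred, 21 mm along x by 31 mm along y, mouth flared to 33 x 43 mm over the upper 8 mm, floor at z = 6 mm. A seated block's centre is at z = 29 mm; its upper 23 mm stands out.
- reel_seat: Light grey, one wide shallow round recess. Fixed 84 x 84 mm insert of the black tray (four, 2 x 2, order varies). Origin: centre of its underside, 3 mm above the desk; x, y along its edges. Top at z = 19 mm. Recess centred, 63 mm diameter (67 mm at the mouth), floor at z = 10 mm. A seated reel's centre is at z = 30 mm; its upper 31 mm stands out.
- dish: Light grey, an open flat square dish with a felt-lined floor. Fixed 84 x 84 mm insert of the black tray (four, 2 x 2, order varies). Origin: centre of its underside, 3 mm above the desk; x, y along its edges. Inside 78 x 78 mm, floor at z = 10 mm, rim 4 mm above the floor. A stick lying flat in it has its centre at z = 14 mm.

How it is judged (in metres and radians):
At the end, for the whole second after the job is handed in: AA cells in separate round wells, within 8 mm in x and y, 0.3 rad of upright; block in the oblong pocket and reel in the recess, within 10 mm of centre, upright to 0.3 and 0.12 rad; stick flat in the dish, centre within 33 mm of its middle; all down on the floor of their places within 3 to 4 mm (x of cell_a_mid in the frame of cell_stand between -0.008 and 0.008 m and z of cell_a_mid in the frame of cell_stand between 0.0265 and 0.0345 m and angle between each of cell_a_mid, cell_b_mid, block_battery_mid's own z axis and vertical below 0.3 rad and (y of cell_a_mid in the frame of cell_stand between 0.013 and 0.029 m or y of cell_a_mid in the frame of cell_stand between -0.029 and -0.013 m) and x of cell_b_mid in the frame of cell_stand between -0.008 and 0.008 m and z of cell_b_mid in the frame of cell_stand between 0.0265 and 0.0345 m and (y of cell_b_mid in the frame of cell_stand between 0.013 and 0.029 m or y of cell_b_mid in the frame of cell_stand between -0.029 and -0.013 m) and x of block_battery_mid in the frame of block_stand between -0.01 and 0.01 m and y of block_battery_mid in the frame of block_stand between -0.01 and 0.01 m and z of block_battery_mid in the frame of block_stand between 0.025 and 0.033 m and x of solder_reel_mid in the frame of reel_seat between -0.01 and 0.01 m and y of solder_reel_mid in the frame of reel_seat between -0.01 and 0.01 m and z of solder_reel_mid in the frame of reel_seat between 0.026 and 0.034 m and angle between each of solder_reel_mid, usb_stick_mid's own z axis and vertical below 0.12 rad and x of usb_stick_mid in the frame of dish between -0.033 and 0.033 m and y of usb_stick_mid in the frame of dish between -0.033 and 0.033 m and z of usb_stick_mid in the frame of dish between 0.011 and 0.0175 m); the robot touches nothing.
It also fails if it takes over 118 s, if anything falls off the work surface, if the arm or the gripper's body presses on something with over 40 N, if the wrist force passes 120 N, or if a joint passes its speed limit or range.

## Working session

There is one attempt and no reset: what is moved stays moved. The work goes in short steps, Python scripts to look and compute and a shell command to move; the robot and the scene stay as the last step left them, time stands still between calls to the robot, and variables do not carry over. Pictures are saved under pics/ and viewed, at most 16 in all, crops included, and the job is handed in when it is done.

```bash
ls; mkdir -p pics; python3 - <<'E'
from rig import *
import cv2,numpy as np
for n in("top","side"):
    im=camera(n); np.save(f"pics/{n}0.npy",im); cv2.imwrite(f"pics/{n}0.png",im[:,:,::-1])
    c=calibration(n); V=np.array(c["view"]); print(n,c["fx"],c["cx"],c["D"],(-V[:3,:3].T@V[:3,3]).round(3),V[:3,:3].round(3).tolist())
s=get_state();print(s["clock"],s["eef_pos"],np.round(s["orientation"],3).tolist(),s["finger_gap"],hold_point_z)
E
```

```text
pics
top 538.9534836257913 274.3626540104252 [-0.21842078  0.          0.          0.          0.        ] [ 0.415 -0.016  1.306] [[0.022, -1.0, 0.003], [-0.995, -0.022, -0.092], [0.092, -0.001, -0.996]]
side 394.6883170731332 276.1449419255712 [-0.01822599  0.          0.          0.          0.        ] [ 0.048 -0.355  0.652] [[0.592, -0.806, -0.004], [-0.575, -0.419, -0.703], [0.565, 0.419, -0.711]]
0.1 [0.1711439  0.46919077 0.2304854 ] [[-0.939, 0.343, -0.001], [0.343, 0.939, -0.002], [0.0, -0.002, -1.0]] 0.0855687815920826 -0.0187
```

View pics/top0.png

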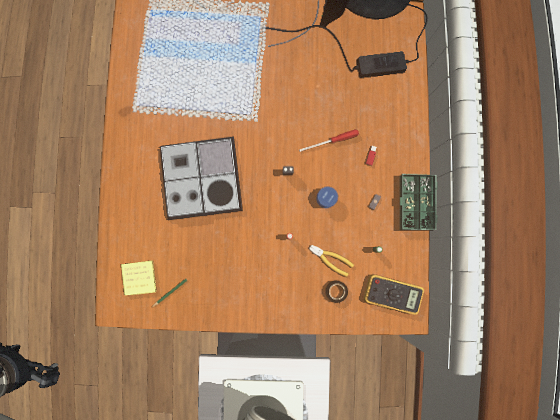

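View pics/side0.png

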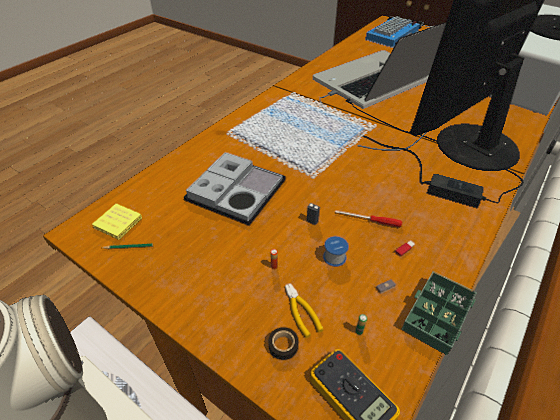

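The top view shows the tray at cols 160-242, rows 138-218: block_stand upper left (180,160), dish upper right (215,157), cell_stand lower left with wells at (176,198) and (194,196), and reel_seat lower right (220,192). The loose items are red cell (288,237), green cell (377,249), block (287,171), reel (327,197) and stick (371,155). The side view shows all of them as well.

```bash
cat > h.py <<'E'
from rig import *
import cv2,numpy as np
def ray(n,uv):
    c=calibration(n);V=np.array(c["view"]);K=np.array([[c["fx"],0,c["cx"]],[0,c["fy"],c["cy"]],[0,0,1]])
    p=cv2.undistortPoints(np.array([[uv]],float),K,np.array(c["D"]))[0,0]
    R=V[:3,:3];return -R.T@V[:3,3],R.T@np.array([*p,1])
def onz(n,uv,z):
    o,d=ray(n,uv);return (o+d*(z-o[2])/d[2])[:2]
def pix(n,P):
    c=calibration(n);V=np.array(c["view"]);K=np.array([[c["fx"],0,c["cx"]],[0,c["fy"],c["cy"]],[0,0,1]])
    return cv2.projectPoints(np.array([P],float),cv2.Rodrigues(V[:3,:3])[0],V[:3,3],K,np.array(c["D"]))[0][0,0]
def crop(im,x0,x1,y0,y1,k,name):
    cv2.imwrite(name,cv2.resize(im[y0:y1,x0:x1,::-1],None,fx=k,fy=k,interpolation=cv2.INTER_CUBIC))
E
python3 - <<'E'
from h import *
t=np.load("pics/top0.npy");s=np.load("pics/side0.npy")
crop(t,150,410,125,270,3,"pics/tc.png")
crop(s,180,430,145,345,3,"pics/sc.png")
E
```

```text
(no output)
```

View pics/tc.png

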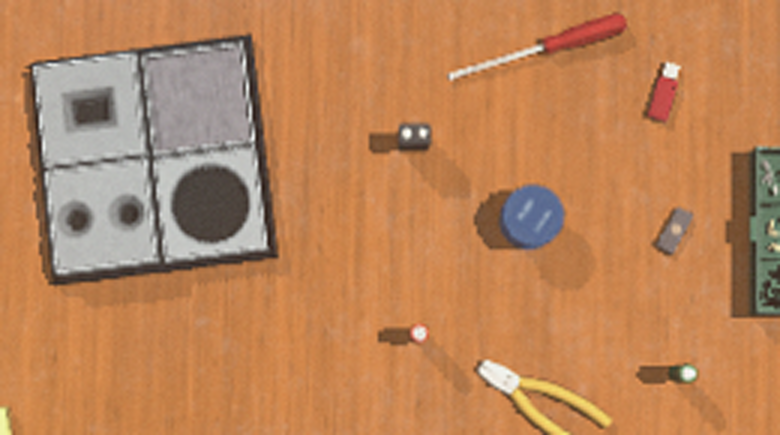

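View pics/sc.png

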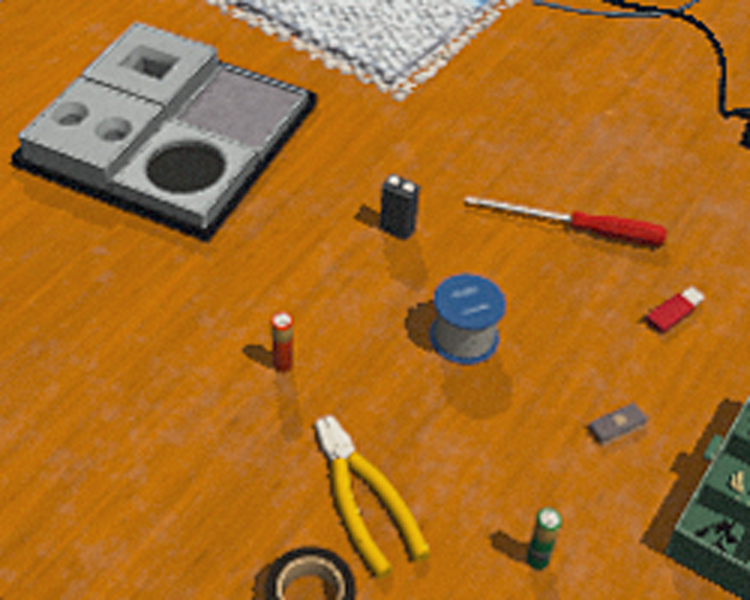

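The crops show all parts clearly and the tray turned by a few degrees. I'll cast rays from these positions in both views.

```bash
python3 - <<'E'
from h import *
T=lambda u,v:((u+.5)/3-.5+150,(v+.5)/3-.5+125)
S=lambda u,v:((u+.5)/3-.5+180,(v+.5)/3-.5+145)
for n,t,s,z in [("red",(419,333),(283,320),.049),("green",(685,374),(548,516),.049),("blk t1",(407,133),(394,182),.048),("blk t2",(424,132),(407,186),.048),
 ("reel",(533,216),(469,302),.04),("usb",(664,92),(677,310),.008),("usb tip",(672,65),(695,293),.008),("usb end",(657,120),(659,325),.008),
 ("wellL",(77,219),(70,113),.032),("wellR",(130,212),(115,129),.032),("pocket",(90,109),(150,61),.032),("recess",(211,203),(187,167),.022),
 ("trayTL",(32,64),None,.006),("trayTR",(250,37),(316,97),.006),("trayBR",(275,256),(210,240),.006),("trayBL",(54,282),(14,162),.006)]:
    print(n,onz("top",T(*t),z).round(4),s and onz("side",S(*s),z).round(4))
E
```

```text
red [ 0.4486 -0.0533] [ 0.4463 -0.0543]
green [ 0.4205 -0.2623] [ 0.419  -0.2634]
blk t1 [ 0.6053 -0.0408] [ 0.6009 -0.0417]
blk t2 [ 0.6064 -0.0542] [ 0.603  -0.0517]
reel [ 0.5428 -0.1417] [ 0.5392 -0.1423]
usb [ 0.6507 -0.2518] [ 0.6452 -0.2542]
usb tip [ 0.6734 -0.2585] [ 0.6677 -0.2582]
usb end [ 0.6273 -0.2459] [ 0.6248 -0.2495]
wellL [0.5331 0.2202] [0.5296 0.2214]
wellR [0.5396 0.1777] [0.5364 0.1787]
pocket [0.6219 0.2134] [0.6188 0.2136]
recess [0.5493 0.1142] [0.5439 0.1115]
trayTL [0.6629 0.2683] None
trayTR [0.6884 0.0885] [0.6883 0.0904]
trayBR [0.5091 0.0627] [0.5048 0.0577]
trayBL [0.4837 0.242 ] [0.4791 0.2398]
```

Both views agree to about 4 mm, which is enough to start. The tray yaw is about 8.3°. I'll turn the closing axis to the tray's x and head for the red cell.

```bash
cat >> h.py <<'E'
def go(X,Y,Z,yaw=8.3):
    s=get_state();R=np.array(s["orientation"]);p=np.array(s["eef_pos"])
    y=np.degrees(np.arctan2(R[1,1],R[0,1]))
    a=np.radians(yaw);Rt=np.array([[-np.sin(a),np.cos(a),0],[np.cos(a),np.sin(a),0],[0,0,-1.]]).T
    print("t",round(s["clock"],2),"rz",round(y-yaw,2),"tilt",R[:2,2].round(4),"shift(after turn)",(Rt.T@(np.array([X,Y,Z])-p)).round(4),"q",np.round(s["qpos"],0),"gap",round(s["finger_gap"],4),"f",round(s["finger_force"],1))
E
python3 -m jog '[[[0,0,6.844,0,0,0,100],[0,0,6.844,0,0,0,100],[0,0,6.844,0,0,0,100],[0,0,6.844,0,0,0,100],[0,0,6.844,0,0,0,100],[0,0,6.844,0,0,0,100],[0,0,6.844,0,0,0,100],[0,0,6.844,0,0,0,100],[0,0,6.844,0,0,0,100],[0,0,0,-0.015,0.005,0,100],[0,0,0,-0.031,0.011,0,100],[0,0,0,-0.031,0.011,0,100],[0,0,0,-0.031,0.011,0,100],[0,0,0,-0.031,0.011,0,100],[0,0,0,-0.031,0.011,0,100],[0,0,0,-0.031,0.011,0,100],[0,0,0,-0.031,0.011,0,100],[0,0,0,-0.031,0.011,0,100],[0,0,0,-0.031,0.011,0,100],[0,0,0,-0.031,0.011,0,100]]]' 40
python3 -c "from h import *;go(.4475,-.0538,.1)"
```

```text
clock: 1.77
eef_pos: [0.3325, 0.1633, 0.2311]
orientation: [[-0.146, 0.989, -0.0], [0.989, 0.146, -0.0], [-0.0, -0.0, -1.0]]
force: [0.4, 0.9, -0.1]
finger_gap: 0.0519
finger_force: 0.0
t 1.77 rz 0.08 tilt [-0.0003 -0.0001] shift(after turn) [-0.2314  0.0824  0.1311] q [ 26.  -1. -17.  74.   0. 108.] gap 0.0519 f 0.0
```

```bash

python3 -m jog '[[[0,0,0,-0.028,0.0103,0.0164,100],[0,0,0,-0.028,0.0103,0.0164,100],[0,0,0,-0.028,0.0103,0.0164,100],[0,0,0,-0.028,0.0103,0.0164,100],[0,0,0,-0.028,0.0103,0.0164,100],[0,0,0,-0.028,0.0103,0.0164,100],[0,0,0,-0.028,0.0103,0.0164,100],[0,0,0,0,0,0,100],[0,0,0,0,0,0,100]]]' >/dev/null
python3 - <<'E'
from h import *
go(.4475,-.0538,.028)
s=camera("side");t=camera("top")
crop(s,200,360,180,310,4,"pics/s1.png")
p=np.array(get_state()["eef_pos"]);print(pix("side",p))
E
```

```text
t 2.52 rz -0.12 tilt [-0.0037  0.0004] shift(after turn) [-0.0362  0.0111  0.0871] q [ -3.  12. -21.  58.   0.  79.] gap 0.052 f 0.0
[253.5729457  224.36411161]
```

View pics/s1.png

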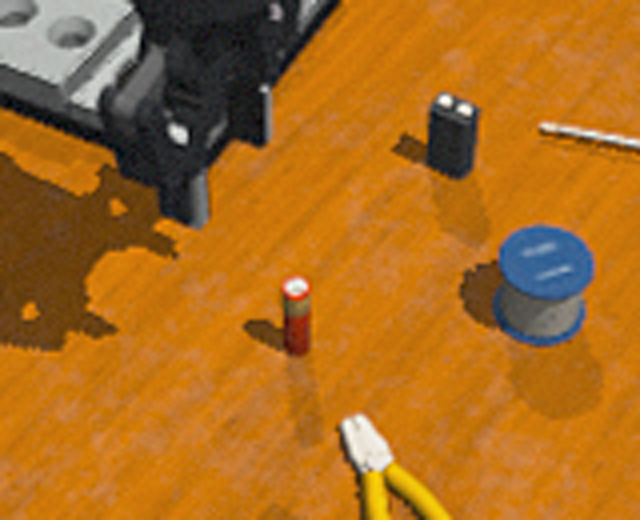

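The side crop shows the fingertips at about (256,225) in the full image, matching the projected TCP. The red cell stands ahead at crop (296,315). I'll go over it, descend and grip.

```bash

python3 -m jog '[[[0,0,0,-0.018,0.0055,0,100],[0,0,0,-0.018,0.0055,0,100],[0,0,0,0,0,0.014,100],[0,0,0,0,0,0.025,100],[0,0,0,0,0,0.025,100],[0,0,0,0,0,0.023,100],[0,0,0,0,0,0,100],[0,0,0,0,0,0,255],[0,0,0,0,0,0,255],[0,0,0,0,0,0,255],[0,0,0,0,0,0,255],[0,0,0,0,0,0,255],[0,0,0,0,0,0,255],[0,0,0,0,0,0,255]]]' 40
python3 -c "from h import *;go(.4475,-.0538,.028)"
```

```text
clock: 3.78
eef_pos: [0.4499, -0.0525, 0.0313]
orientation: [[-0.145, 0.989, 0.004], [0.989, 0.145, 0.0], [-0.0, 0.004, -1.0]]
force: [-0.7, 0.7, 7.1]
finger_gap: 0.0125
finger_force: 38.9
t 3.78 rz 0.06 tilt [0.0038 0.0001] shift(after turn) [-0.0009 -0.0026  0.0033] q [ -7.  20. -25.  45.   0.  75.] gap 0.0125 f 38.9
```

Gripped. Lift and carry to the left well.

```bash

python3 -m jog '[[[0,0,0,0,0,-0.02,255],[0,0,0,0,0,-0.03,255],[0,0,0,0,0,-0.03,255],[0,0,0,0.013,0.006,-0.01,255],[0,0,0,0.025,0.0116,0,255],[0,0,0,0.027,0.0125,0,255],[0,0,0,0.027,0.0125,0,255],[0,0,0,0.027,0.0125,0,255],[0,0,0,0.027,0.0125,0,255],[0,0,0,0.027,0.0125,0,255],[0,0,0,0.027,0.0125,0,255],[0,0,0,0.025,0.0115,0,255],[0,0,0,0.025,0.0115,0,255],[0,0,0,0.008,0.0045,0,255],[0,0,0,0,0,0,255],[0,0,0,0,0,0,255],[0,0,0,0,0,0,255]]]' 40
python3 - <<'E'
from h import *
go(.5314,.2208,.041)
s=camera("side");t=camera("top")
crop(s,170,300,110,230,5,"pics/s2.png")
P=np.array(get_state()["eef_pos"]);print(pix("side",P-[0,0,.031]),pix("side",[.5314,.2208,.032]))
E
```

```text
clock: 5.2
eef_pos: [0.5291, 0.2188, 0.1195]
orientation: [[-0.144, 0.99, -0.001], [0.99, 0.144, -0.001], [-0.001, -0.001, -1.0]]
force: [0.0, 0.1, -0.2]
finger_gap: 0.0124
finger_force: 38.8
t 5.2 rz -0.0 tilt [-0.0009 -0.0009] shift(after turn) [0.0016 0.0026 0.0785] q [ 22.  26.   1.  65.  -0. 104.] gap 0.0124 f 38.8
[200.43127795 164.17951752] [203.68171958 182.03061861]
```

View pics/s2.png

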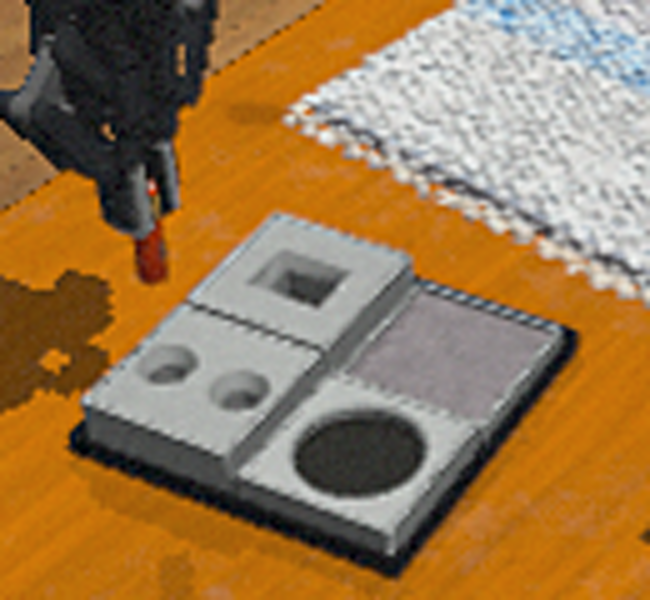

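The red cell hangs upright in the fingers, bottom at full-image (200,165), where predicted. The well mouth at (203,183) also matches. Lower.

```bash

python3 -m jog '[[[0,0,0,0.0016,0.0026,0.02,255],[0,0,0,0,0,0.02,255],[0,0,0,0,0,0.01,255],[0,0,0,0,0,0.005,255],[0,0,0,0,0,0.005,255],[0,0,0,0,0,0.005,255],[0,0,0,0,0,0.005,255],[0,0,0,0,0,0.005,255],[0,0,0,0,0,0.003,255],[0,0,0,0,0,0,255],[0,0,0,0,0,0,255]]]' 40
python3 -c "from h import *;go(.5314,.2208,.040)"
```

```text
clock: 6.22
eef_pos: [0.5319, 0.2222, 0.0415]
orientation: [[-0.146, 0.989, -0.0], [0.989, 0.146, -0.0], [-0.0, -0.0, -1.0]]
force: [0.5, -0.0, 0.6]
finger_gap: 0.0121
finger_force: 38.8
t 6.22 rz 0.07 tilt [-0.0002 -0.0001] shift(after turn) [-0.0013 -0.0007  0.0015] q [ 23.  31.  -4.  55.   0. 104.] gap 0.0121 f 38.8
```

```bash

python3 -m jog '[[[0,0,0,0,0,0.0015,255],[0,0,0,0,0,0,120],[0,0,0,0,0,0,120],[0,0,0,0,0,0,120],[0,0,0,0,0,0,120],[0,0,0,0,0,-0.015,120],[0,0,0,0,0,-0.035,120],[0,0,0,0,0,-0.035,120],[0,0,0,-0.014,-0.0056,-0.015,100],[0,0,0,-0.03,-0.0117,0,100],[0,0,0,-0.03,-0.0117,0,100],[0,0,0,-0.03,-0.0117,0,100],[0,0,0,-0.03,-0.0117,0,100],[0,0,0,-0.03,-0.0117,0,100],[0,0,0,-0.03,-0.0117,0,100],[0,0,0,-0.03,-0.0117,0,100],[0,0,0,-0.03,-0.0117,0,100],[0,0,0,-0.03,-0.0117,0,100],[0,0,0,-0.03,-0.0117,0,100],[0,0,0,-0.03,-0.0117,0,100]]]' 40
python3 -c "from h import *;go(.4197,-.263,.031)"
```

```text
clock: 7.88
eef_pos: [0.4486, -0.1392, 0.1403]
orientation: [[-0.146, 0.989, 0.001], [0.989, 0.146, -0.0], [-0.0, 0.001, -1.0]]
force: [0.3, -0.6, 0.3]
finger_gap: 0.0518
finger_force: 0.0
t 7.88 rz 0.07 tilt [ 0.0006 -0.0002] shift(after turn) [-0.1183 -0.0465  0.1093] q [-17.  14. -14.  62.   0.  64.] gap 0.0518 f 0.0
```

```bash

python3 -m jog '[[[0,0,0,-0.028,-0.011,0,100],[0,0,0,-0.028,-0.011,0,100],[0,0,0,-0.028,-0.011,0.01,100],[0,0,0,-0.020,-0.009,0.015,100],[0,0,0,-0.011,-0.003,0.015,100],[0,0,0,0,0,0,100],[0,0,0,0,0,0,100]]]' 40
python3 - <<'E'
from h import *
go(.4197,-.263,.031)
s=camera("side")
crop(s,180,330,120,240,5,"pics/s3.png")
crop(s,290,420,240,350,5,"pics/s3b.png")
a=cv2.imread("pics/s3.png");b=cv2.imread("pics/s3b.png");
cv2.imwrite("pics/s3c.png",np.hstack([cv2.resize(a,(450,360)),cv2.resize(b,(350,296+64))]))
E
```

```text
clock: 8.47
eef_pos: [0.4204, -0.2581, 0.0994]
orientation: [[-0.144, 0.99, -0.002], [0.99, 0.144, 0.001], [0.002, -0.002, -1.0]]
force: [0.8, -0.3, -0.5]
finger_gap: 0.0517
finger_force: 0.0
t 8.47 rz -0.03 tilt [-0.0018  0.0015] shift(after turn) [-0.0048 -0.0014  0.0684] q [-32.  19. -14.  58.   0.  50.] gap 0.0517 f 0.0
```

View pics/s3c.png

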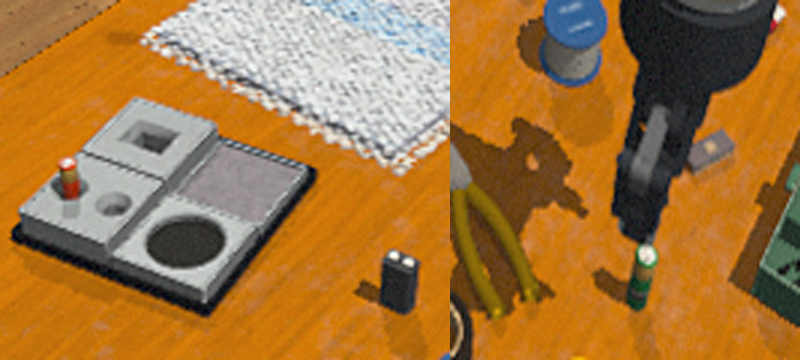

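The red cell stands in the left well, half sunk and upright, at (68,178) in the composite. The gripper is above the green cell at (642,275). Descend and grip.

```bash

python3 -m jog '[[[0,0,0,-0.0048,-0.0014,0.012,100],[0,0,0,0,0,0.02,100],[0,0,0,0,0,0.02,100],[0,0,0,0,0,0.0164,100],[0,0,0,0,0,0,100],[0,0,0,0,0,0,255],[0,0,0,0,0,0,255],[0,0,0,0,0,0,255],[0,0,0,0,0,0,255],[0,0,0,0,0,0,255],[0,0,0,0,0,0,255],[0,0,0,0,0,0,255]]]' 40
python3 -c "from h import *;go(.538,.178,.131)"
```

```text
clock: 9.52
eef_pos: [0.4219, -0.2637, 0.0331]
orientation: [[-0.145, 0.989, 0.003], [0.989, 0.145, -0.001], [-0.002, 0.003, -1.0]]
force: [-0.1, -0.2, 6.0]
finger_gap: 0.0125
finger_force: 38.9
t 9.52 rz 0.06 tilt [ 0.0031 -0.0015] shift(after turn) [ 0.4203  0.1786 -0.0979] q [-32.  24. -18.  48.   0.  50.] gap 0.0125 f 38.9
```

```bash

python3 -m jog '[[[0,0,0,0,0,-0.02,255],[0,0,0,0,0,-0.03,255],[0,0,0,0,0,-0.03,255],[0,0,0,0.014,0.006,-0.018,255],[0,0,0,0.029,0.0123,0,255],[0,0,0,0.029,0.0123,0,255],[0,0,0,0.029,0.0123,0,255],[0,0,0,0.029,0.0123,0,255],[0,0,0,0.029,0.0123,0,255],[0,0,0,0.029,0.0123,0,255],[0,0,0,0.029,0.0123,0,255],[0,0,0,0.029,0.0123,0,255],[0,0,0,0.029,0.0123,0,255],[0,0,0,0.029,0.0123,0,255],[0,0,0,0.029,0.0123,0,255],[0,0,0,0.029,0.0123,0,255],[0,0,0,0.029,0.0123,0,255],[0,0,0,0.022,0.0093,0,255],[0,0,0,0.007,0.0034,0,255],[0,0,0,0,0,0,255]]]' 40
python3 -m jog '[[[0,0,0,0,0,0,255],[0,0,0,0,0,0,255]]]' >/dev/null
python3 -c "from h import *;go(.538,.178,.042)"
```

```text
clock: 11.18
eef_pos: [0.5366, 0.1803, 0.1294]
orientation: [[-0.148, 0.989, 0.0], [0.989, 0.148, 0.0], [0.0, 0.0, -1.0]]
force: [-0.8, -0.3, -0.6]
finger_gap: 0.0124
finger_force: 38.8
t 11.35 rz -0.01 tilt [-0.001  -0.0008] shift(after turn) [0.0005 0.0024 0.0875] q [ 18.  25.   0.  66.  -0. 100.] gap 0.0124 f 38.8
```

```bash

python3 -m jog '[[[0,0,0,0.0005,0.0024,0.025,255],[0,0,0,0,0,0.02,255],[0,0,0,0,0,0.012,255],[0,0,0,0,0,0.006,255],[0,0,0,0,0,0.005,255],[0,0,0,0,0,0.005,255],[0,0,0,0,0,0.005,255],[0,0,0,0,0,0.005,255],[0,0,0,0,0,0.004,255],[0,0,0,0,0,0,255],[0,0,0,0,0,0,255]]]' 40
python3 -c "from h import *;go(.538,.178,.042)"
```

```text
clock: 12.27
eef_pos: [0.5386, 0.1797, 0.0425]
orientation: [[-0.146, 0.989, 0.0], [0.989, 0.146, 0.001], [0.001, 0.0, -1.0]]
force: [1.1, 2.8, -2.1]
finger_gap: 0.0122
finger_force: 38.9
t 12.27 rz 0.08 tilt [0.     0.0006] shift(after turn) [-0.0016 -0.0008  0.0005] q [ 18.  30.  -6.  54.   0. 100.] gap 0.0122 f 38.9
```

```bash

python3 -m jog '[[[0,0,0,0,0,0.0005,120],[0,0,0,0,0,0,120],[0,0,0,0,0,0,120],[0,0,0,0,0,0,120],[0,0,0,0,0,-0.015,120],[0,0,0,0,0,-0.035,120],[0,0,0,0,0,-0.03,120],[0,0,0,-0.014,-0.002,-0.01,20],[0,0,0,-0.031,-0.0042,0,20],[0,0,0,-0.031,-0.0042,0,20],[0,0,0,-0.031,-0.0042,0,20],[0,0,0,-0.031,-0.0042,0,20],[0,0,0,-0.031,-0.0042,0,20],[0,0,0,-0.031,-0.0042,0,20],[0,0,0,-0.031,-0.0042,0,20],[0,0,0,-0.031,-0.0042,0,20],[0,0,0,-0.031,-0.0042,0,20],[0,0,0,-0.024,-0.0042,0,20],[0,0,0,0,0,0,20],[0,0,0,0,0,0,20]]]' 40
python3 - <<'E'
from h import *
go(.541,-.142,.020)
s=camera("side")
crop(s,180,380,120,270,4,"pics/s4.png")
E
```

```text
clock: 13.93
eef_pos: [0.5404, -0.1424, 0.1317]
orientation: [[-0.142, 0.99, -0.001], [0.99, 0.142, 0.0], [0.0, -0.001, -1.0]]
force: [-0.6, 0.3, -0.1]
finger_gap: 0.0784
finger_force: 0.0
t 13.93 rz -0.13 tilt [-0.0008  0.0002] shift(after turn) [0.0003 0.0006 0.1117] q [-15.  24.  -1.  66.  -0.  67.] gap 0.0784 f 0.0
```

View pics/s4.png

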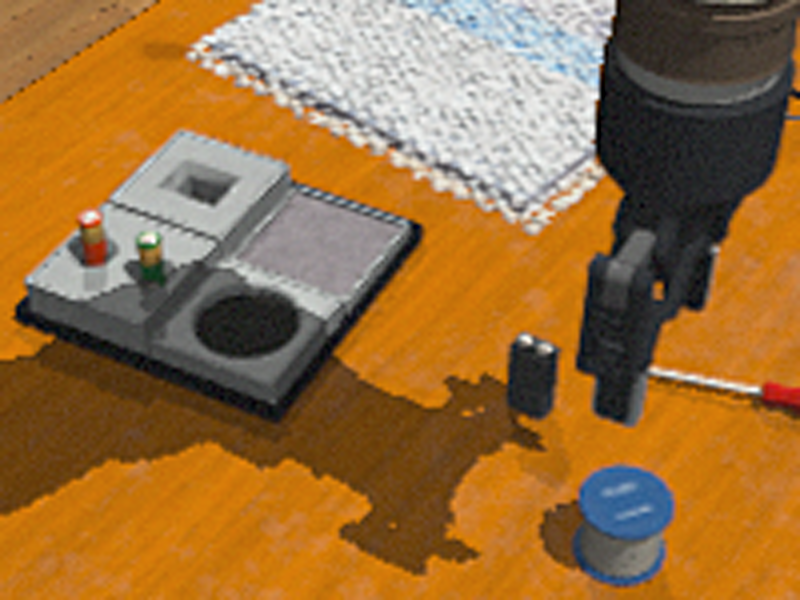

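Both cells stand in their wells at crop (92,238) and (150,258). The gripper is over the reel at (628,520), so I'll descend and grip the upper flange.

```bash

python3 -m jog '[[[0,0,0,0.0003,0.0006,0.025,20],[0,0,0,0,0,0.03,20],[0,0,0,0,0,0.025,20],[0,0,0,0,0,0.02,20],[0,0,0,0,0,0.012,20],[0,0,0,0,0,0,20],[0,0,0,0,0,0,255],[0,0,0,0,0,0,255],[0,0,0,0,0,0,255],[0,0,0,0,0,0,255],[0,0,0,0,0,0,255],[0,0,0,0,0,0,255]]]' 60
python3 -c "from h import *;go(.5466,.113,.13)"
```

```text
clock: 14.98
eef_pos: [0.5426, -0.1401, 0.0222]
orientation: [[-0.146, 0.989, 0.003], [0.989, 0.146, -0.0], [-0.0, 0.003, -1.0]]
force: [-2.4, 1.8, 6.1]
finger_gap: 0.0434
finger_force: 60.1
t 14.98 rz 0.09 tilt [ 0.0027 -0.    ] shift(after turn) [ 0.2499  0.0404 -0.1078] q [-14.  30.  -8.  51.   0.  67.] gap 0.0434 f 60.1
```

```bash

python3 -m jog '[[[0,0,0,0,0,-0.01,255],[0,0,0,0,0,-0.02,255],[0,0,0,0,0,-0.03,255],[0,0,0,0,0,-0.03,255],[0,0,0,0,0,-0.018,255],[0,0,0,0,0,0,255]]]' 60
python3 - <<'E'
from h import *
s=camera("side")
crop(s,270,400,150,260,5,"pics/s5.png")
E
```

```text
clock: 15.48
eef_pos: [0.5453, -0.1413, 0.1342]
orientation: [[-0.145, 0.989, 0.011], [0.989, 0.145, -0.003], [-0.004, 0.01, -1.0]]
force: [1.1, -0.4, -1.5]
finger_gap: 0.0434
finger_force: 61.4
```

View pics/s5.png

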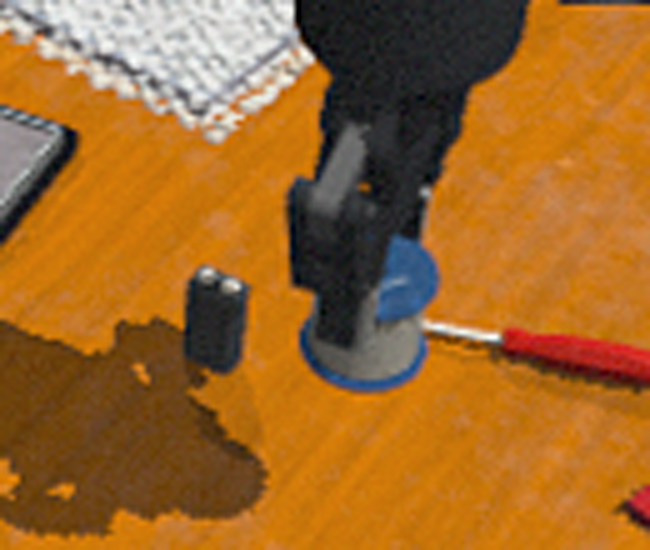

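The reel hangs upright, with its lower flange around crop (364,345), but the fingers look left of its centre. I'll measure the offset.

```bash
python3 - <<'E'
from h import *
p=np.array(get_state()["eef_pos"])
uv=(364.5/5-.5+270,345.5/5-.5+150)
o=onz("side",uv,.114)
print(p,pix("side",[*p[:2],.114]),uv,o)
t=camera("top");g=cv2.cvtColor(t,cv2.COLOR_RGB2HSV)
s=camera("side");h=cv2.cvtColor(s,cv2.COLOR_RGB2HSV)
for im,n in((g,"top"),(h,"side")):
    m=cv2.inRange(im,(100,120,50),(125,255,255)); m[:170 if n=="side" else 0]=0
    k,l,st,c=cv2.connectedComponentsWithStats(m)
    for i in range(1,k):
        if st[i,4]>25: print(n,st[i],c[i])
E
```

```text
[ 0.54390384 -0.14089541  0.13141406] [340.65451499 218.23774544] (342.4, 218.6) [ 0.54501889 -0.14406643]
side [344 200  12  17 131] [349.35877863 208.05343511]
side [329 218  24  12  42] [340.0952381  226.04761905]
```

```bash

python3 -m jog '[[[0,0,0,0.012,0.002,0,255],[0,0,0,0.027,0.0041,0,255],[0,0,0,0.027,0.0041,0,255],[0,0,0,0.027,0.0041,0,255],[0,0,0,0.027,0.0041,0,255],[0,0,0,0.027,0.0041,0,255],[0,0,0,0.027,0.0041,0,255],[0,0,0,0.027,0.0041,0,255],[0,0,0,0.027,0.0041,0,255],[0,0,0,0.018,0.0032,0,255],[0,0,0,0.007,0.001,0,255],[0,0,0,0,0,0,255],[0,0,0,0,0,0,255]]]' 60
python3 - <<'E'
from h import *
go(.546,.1145,.036)
p=np.array(get_state()["eef_pos"])
s=camera("side");crop(s,190,310,120,230,5,"pics/s6.png")
f=lambda P:(np.array(pix("side",P))-[190,120])*5
print("underside ctr",f([*p[:2],p[2]-.022]),"tip near",f([p[0]-.025,p[1]-.003,p[2]]), "recess",f([.5466,.113,.022]))
E
```

```text
clock: 16.72
eef_pos: [0.5425, 0.1156, 0.1269]
orientation: [[-0.146, 0.989, -0.002], [0.989, 0.146, -0.001], [-0.001, -0.003, -1.0]]
force: [0.6, 1.1, -2.4]
finger_gap: 0.0436
finger_force: 61.4
t 16.72 rz 0.11 tilt [-0.0025 -0.0012] shift(after turn) [-0.0016  0.0033  0.0909] q [12. 24. -2. 65. -0. 94.] gap 0.0436 f 61.4
underside ctr [238.30715223 261.54257086] tip near [201.6799452  253.79479208] recess [261.11148017 397.1969099 ]
```

View pics/s6.png

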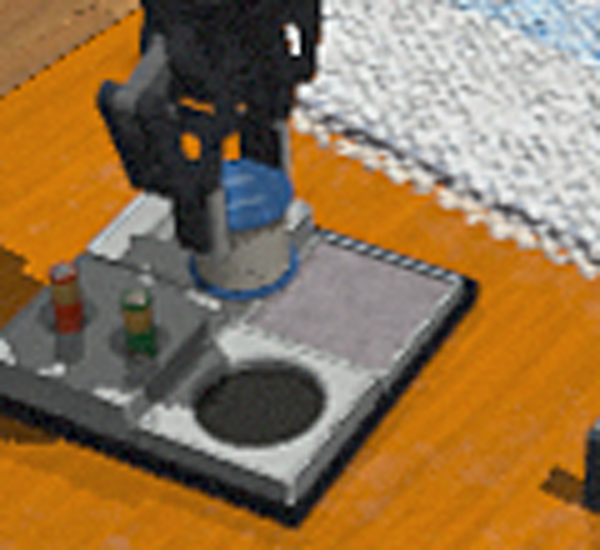

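The reel hangs level, lower flange at crop (244,263) over a recess mouth centred at (260,404). That puts the recess near (0.5445, 0.112). Lower with a small correction.

```bash

python3 -m jog '[[[0,0,0,-0.0018,0.0013,0.02,255],[0,0,0,0,0,0.025,255],[0,0,0,0,0,0.02,255],[0,0,0,0,0,0.008,255],[0,0,0,0,0,0.004,255],[0,0,0,0,0,0.004,255],[0,0,0,0,0,0.003,255],[0,0,0,0,0,0.002,255],[0,0,0,0,0,0.002,255],[0,0,0,0,0,0.002,255],[0,0,0,0,0,0,255],[0,0,0,0,0,0,255]]]' 60
python3 -c "from h import *;go(.544,.114,.035)"
```

```text
clock: 17.77
eef_pos: [0.5451, 0.1142, 0.0383]
orientation: [[-0.146, 0.989, 0.0], [0.989, 0.146, 0.0], [0.0, 0.0, -1.0]]
force: [-0.4, -1.0, -1.8]
finger_gap: 0.0438
finger_force: 61.5
t 17.77 rz 0.07 tilt [0.0003 0.0001] shift(after turn) [-0.     -0.0012  0.0033] q [12. 29. -8. 53. -0. 93.] gap 0.0438 f 61.5
```

```bash

python3 -m jog '[[[0,0,0,0,0,0.001,255],[0,0,0,0,0,0.001,255],[0,0,0,0,0,0.001,255],[0,0,0,0,0,0,255],[0,0,0,0,0,0,255]]]' 60
```

```text
clock: 18.18
eef_pos: [0.5452, 0.114, 0.0353]
orientation: [[-0.145, 0.989, 0.0], [0.989, 0.145, -0.0], [-0.0, 0.0, -1.0]]
force: [-0.8, -1.3, 0.3]
finger_gap: 0.0437
finger_force: 61.6
```

```bash

python3 -m jog '[[[0,0,0,0,0,0.0005,255],[0,0,0,0,0,0,50],[0,0,0,0,0,0,50],[0,0,0,0,0,0,50],[0,0,0,0,0,-0.01,50],[0,0,0,0,0,-0.025,50],[0,0,0,0,0,-0.035,50],[0,0,0,0,0,-0.02,80],[0,0,0,-0.012,0.0025,0,80],[0,0,0,-0.025,0.0052,0,80],[0,0,0,-0.025,0.0052,0,80],[0,0,0,-0.025,0.0052,0,80],[0,0,0,-0.025,0.0052,0,80],[0,0,0,-0.025,0.0052,0,80],[0,0,0,-0.02,0.0052,0,80],[0,0,0,-0.01,0.0015,0,80],[0,0,0,0,0,0,80],[0,0,0,0,0,0,80]]]' 40
python3 - <<'E'
from h import *
go(.604,-.047,.029)
s=camera("side");crop(s,180,340,120,240,5,"pics/s7.png")
E
```

```text
clock: 19.68
eef_pos: [0.6037, -0.0461, 0.1242]
orientation: [[-0.145, 0.989, -0.001], [0.989, 0.145, 0.001], [0.001, -0.001, -1.0]]
force: [0.0, 1.1, 0.2]
finger_gap: 0.0583
finger_force: 0.0
t 19.68 rz 0.01 tilt [-0.001   0.0007] shift(after turn) [-0.001   0.0002  0.0952] q [-4. 29.  7. 68.  0. 77.] gap 0.0583 f 0.0
```

View pics/s7.png

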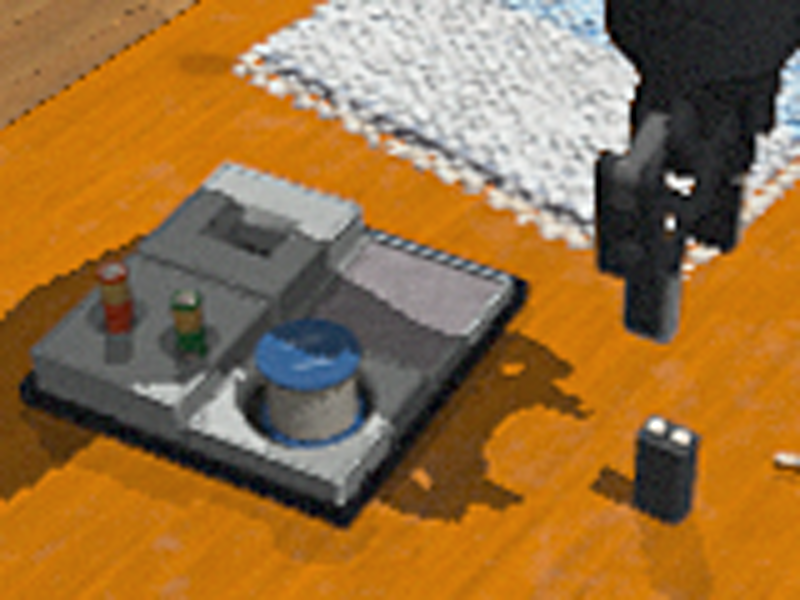

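The reel sits level in the recess at crop (308,380). The block at (667,470) is below the gripper. Grip it.

```bash

python3 -m jog '[[[0,0,0,-0.001,-0.001,0.025,80],[0,0,0,0,0,0.03,80],[0,0,0,0,0,0.02,80],[0,0,0,0,0,0.018,80],[0,0,0,0,0,0,80],[0,0,0,0,0,0,255],[0,0,0,0,0,0,255],[0,0,0,0,0,0,255],[0,0,0,0,0,0,255],[0,0,0,0,0,0,255],[0,0,0,0,0,0,255]]]' 40
python3 -c "from h import *;go(.619,.2135,.13)"
```

```text
clock: 20.65
eef_pos: [0.6048, -0.047, 0.0336]
orientation: [[-0.146, 0.989, 0.004], [0.989, 0.146, 0.0], [-0.0, 0.004, -1.0]]
force: [-1.3, 2.1, 6.0]
finger_gap: 0.0151
finger_force: 41.9
t 20.65 rz 0.07 tilt [0.0037 0.0004] shift(after turn) [ 0.2557  0.0517 -0.0964] q [-4. 34.  0. 56.  0. 77.] gap 0.0151 f 41.9
```

```bash

python3 -m jog '[[[0,0,0,0,0,-0.015,255],[0,0,0,0,0,-0.03,255],[0,0,0,0,0,-0.03,255],[0,0,0,0,0,-0.02,255],[0,0,0,0.014,0.003,0,255],[0,0,0,0.026,0.0053,0,255],[0,0,0,0.026,0.0053,0,255],[0,0,0,0.026,0.0053,0,255],[0,0,0,0.026,0.0053,0,255],[0,0,0,0.026,0.0053,0,255],[0,0,0,0.026,0.0053,0,255],[0,0,0,0.026,0.0053,0,255],[0,0,0,0.026,0.0053,0,255],[0,0,0,0.022,0.0043,0,255],[0,0,0,0.012,0.002,0,255],[0,0,0,0,0,0,255],[0,0,0,0,0,0,255],[0,0,0,0,0,0,255]]]' 40
python3 - <<'E'
from h import *
go(.619,.2135,.0425)
p=np.array(get_state()["eef_pos"])
s=camera("side");crop(s,190,310,110,210,5,"pics/s8.png")
f=lambda P:(np.array(pix("side",P))-[190,110])*5
print("underside ctr",f([*p[:2],p[2]-.0336]), "pocket",f([.619,.2135,.032]))
E
```

```text
clock: 22.15
eef_pos: [0.617, 0.2124, 0.1262]
orientation: [[-0.144, 0.99, -0.001], [0.99, 0.144, -0.001], [-0.001, -0.001, -1.0]]
force: [-0.2, -0.7, -1.5]
finger_gap: 0.0153
finger_force: 41.1
t 22.15 rz 0.0 tilt [-0.0009 -0.0011] shift(after turn) [0.0008 0.0022 0.0837] q [ 19.  34.  16.  72.  -0. 101.] gap 0.0153 f 41.1
underside ctr [186.97320673 178.60377783] pocket [198.85892528 274.87559366]
```

View pics/s8.png

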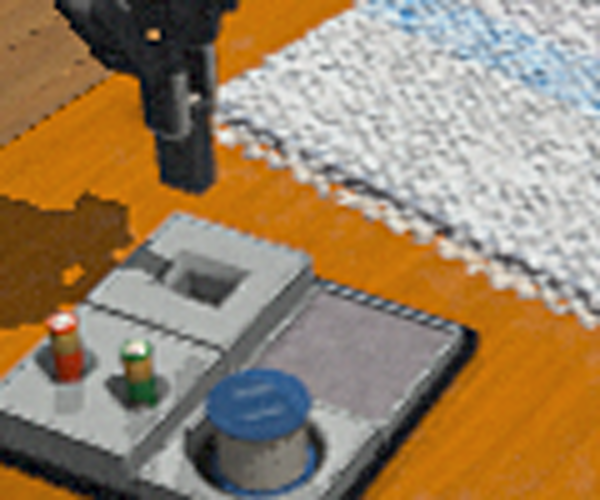

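The block hangs straight, underside centre at crop (187,180). The pocket mouth is centred at about (204,278), so the target is (0.619, 0.212). Lower.

```bash

python3 -m jog '[[[0,0,0,-0.0007,0.002,0.025,255],[0,0,0,0,0,0.02,255],[0,0,0,0,0,0.008,255],[0,0,0,0,0,0.004,255],[0,0,0,0,0,0.004,255],[0,0,0,0,0,0.004,255],[0,0,0,0,0,0.004,255],[0,0,0,0,0,0.004,255],[0,0,0,0,0,0.004,255],[0,0,0,0,0,0.003,255],[0,0,0,0,0,0.002,255],[0,0,0,0,0,0,255],[0,0,0,0,0,0,255]]]' 40
python3 -c "from h import *;go(.619,.212,.0425)"
```

```text
clock: 23.28
eef_pos: [0.6192, 0.2133, 0.0445]
orientation: [[-0.146, 0.989, -0.0], [0.989, 0.146, -0.0], [-0.0, -0.0, -1.0]]
force: [-0.2, 0.3, -0.1]
finger_gap: 0.015
finger_force: 41.1
t 23.28 rz 0.07 tilt [-0.0002 -0.0001] shift(after turn) [-0.0012 -0.0004  0.002 ] q [ 19.  38.  10.  62.  -0. 101.] gap 0.015 f 41.1
```

```bash

python3 -m jog '[[[0,0,0,0,0,0.001,255],[0,0,0,0,0,0.001,255],[0,0,0,0,0,0,255],[0,0,0,0,0,0,130],[0,0,0,0,0,0,130],[0,0,0,0,0,0,130],[0,0,0,0,0,-0.015,130],[0,0,0,0,0,-0.03,130],[0,0,0,0,0,-0.035,130],[0,0,0,-0.015,-0.0014,0,120],[0,0,0,-0.03,-0.0026,0,120],[0,0,0,-0.03,-0.0026,0,120],[0,0,0,-0.03,-0.0026,0,120],[0,0,0,-0.03,-0.0026,0,120],[0,0,0,-0.03,-0.0026,0,120],[0,0,0,-0.03,-0.0026,0,120],[0,0,0,-0.03,-0.0026,0,120],[0,0,0,-0.03,-0.0026,0,120],[0,0,0,-0.03,-0.0026,0,120],[0,0,0,-0.03,-0.0026,0,120]]]' 40
python3 -m jog '[[[0,0,0,-0.03,-0.0026,0,120],[0,0,0,-0.03,-0.0026,0,120],[0,0,0,-0.03,-0.0026,0,120],[0,0,0,-0.03,-0.0026,0,120],[0,0,-6.82,-0.02,-0.0026,0,120],[0,0,-6.82,0,0,0,120],[0,0,-6.82,0,0,0,120],[0,0,-6.82,0,0,0,120],[0,0,-6.82,0,0,0,120],[0,0,-6.82,0,0,0,120],[0,0,-6.82,0,0,0,120],[0,0,-6.82,0,0,0,120],[0,0,-6.82,0,0,0,120],[0,0,-6.82,0,0,0,120],[0,0,0,0,0,0,120],[0,0,0,0,0,0,120]]]' 40 >/dev/null
python3 - <<'E'
from h import *
go(.6465,-.253,.005,76.5)
s=camera("side");crop(s,370,440,210,280,7,"pics/a.png");crop(s,180,330,110,230,4,"pics/b.png")
a=cv2.imread("pics/a.png")[:480,:400];b=cv2.imread("pics/b.png")[:,:400]
print(a.shape,b.shape);im=np.zeros((490,800,3),np.uint8);im[:a.shape[0],:a.shape[1]]=a;im[:b.shape[0],400:400+b.shape[1]]=b
cv2.imwrite("pics/s9.png",im)
E
```

```text
clock: 24.95
eef_pos: [0.638, -0.104, 0.1228]
orientation: [[-0.145, 0.989, 0.001], [0.989, 0.145, -0.0], [-0.0, 0.001, -1.0]]
force: [0.7, 0.2, -0.5]
finger_gap: 0.0451
finger_force: 0.0
t 26.28 rz -0.11 tilt [ 0.0002 -0.0001] shift(after turn) [-0.0033 -0.0096  0.1177] q [-21.  39.  24.  75.  -0.  -7.] gap 0.045 f 0.0
(480, 400, 3) (480, 400, 3)
```

View pics/s9.png

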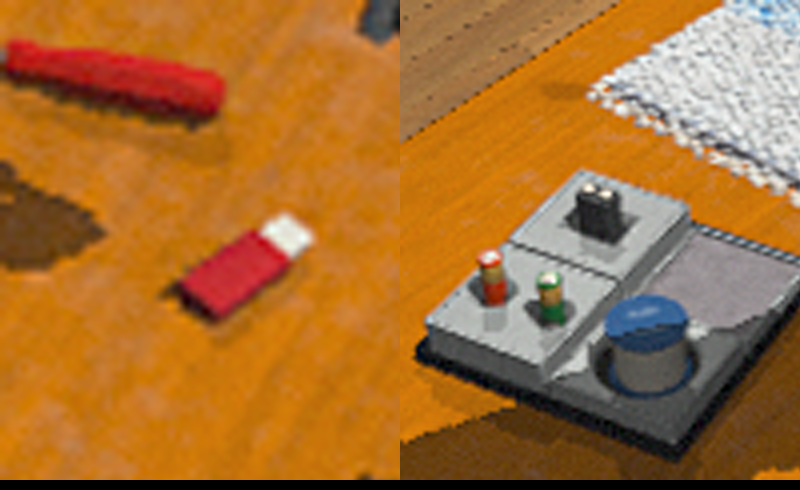

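The block is down in its pocket at (600,212), with the cells and reel also seated. The stick lies at left-crop (247,262), which matches the estimate. Descend on it.

```bash

python3 -m jog '[[[0,0,0,-0.0023,-0.0098,0.02,120],[0,0,0,0,0,0.03,120],[0,0,0,0,0,0.03,120],[0,0,0,0,0,0.02,120],[0,0,0,0,0,0.01,120],[0,0,0,0,0,0.004,120],[0,0,0,0,0,0,120],[0,0,0,0,0,0,120]]]' 40
python3 -c "from h import *;go(.6455,-.2535,.004,76.5)"
```

```text
clock: 27.0
eef_pos: [0.6466, -0.2532, 0.0101]
orientation: [[-0.973, 0.233, 0.002], [0.233, 0.973, -0.001], [-0.002, -0.0, -1.0]]
force: [-0.2, -0.5, 0.7]
finger_gap: 0.0451
finger_force: 0.0
t 27.0 rz 0.04 tilt [ 0.0023 -0.0009] shift(after turn) [ 0.001  -0.0005  0.0061] q [-21.  44.  16.  62.  -0.  -8.] gap 0.0451 f 0.0
```

```bash

python3 -m jog '[[[0,0,0,0,0,0.003,120],[0,0,0,0,0,0.003,120],[0,0,0,0,0,0,120],[0,0,0,0,0,0,255],[0,0,0,0,0,0,255],[0,0,0,0,0,0,255],[0,0,0,0,0,0,255],[0,0,0,0,0,0,255],[0,0,0,0,0,0,255]]]' 40
python3 -c "from h import *;go(.632,.127,.12,76.5)"
```

```text
clock: 27.75
eef_pos: [0.6458, -0.253, 0.0031]
orientation: [[-0.973, 0.232, 0.001], [0.232, 0.973, -0.0], [-0.001, -0.0, -1.0]]
force: [0.3, -0.0, 3.0]
finger_gap: 0.0152
finger_force: 40.8
t 27.75 rz 0.06 tilt [ 0.0008 -0.0003] shift(after turn) [ 0.1021  0.3663 -0.1169] q [-21.  45.  16.  61.  -0.  -8.] gap 0.0152 f 40.8
```

```bash

python3 -m jog '[[[0,0,0,0,0,-0.012,255],[0,0,0,0,0,-0.03,255],[0,0,0,0,0,-0.035,255],[0,0,0,0,0,-0.025,255],[0,0,0,0.004,0.014,0,255],[0,0,0,0.0078,0.028,0,255],[0,0,0,0.0078,0.028,0,255],[0,0,0,0.0078,0.028,0,255],[0,0,0,0.0078,0.028,0,255],[0,0,0,0.0078,0.028,0,255],[0,0,0,0.0078,0.028,0,255],[0,0,0,0.0078,0.028,0,255],[0,0,0,0.0078,0.028,0,255],[0,0,0,0.0078,0.028,0,255],[0,0,0,0.0078,0.028,0,255],[0,0,0,0.0078,0.028,0,255],[0,0,0,0.0078,0.028,0,255],[0,0,0,0.004,0.014,0,255],[0,0,0,0,0,0,255],[0,0,0,0,0,0,255]]]' 40
python3 - <<'E'
from h import *
go(.632,.127,.016,76.5)
s=camera("side");crop(s,190,310,110,220,5,"pics/s10.png")
E
```

```text
clock: 29.42
eef_pos: [0.6309, 0.1253, 0.1045]
orientation: [[-0.973, 0.231, -0.0], [0.231, 0.973, -0.001], [0.0, -0.001, -1.0]]
force: [-0.1, -0.6, 0.5]
finger_gap: 0.0151
finger_force: 40.5
t 29.42 rz 0.16 tilt [-0.0003 -0.0008] shift(after turn) [-0.0006  0.0019  0.0885] q [11. 34. 12. 68. -0. 25.] gap 0.0151 f 40.5
```

View pics/s10.png

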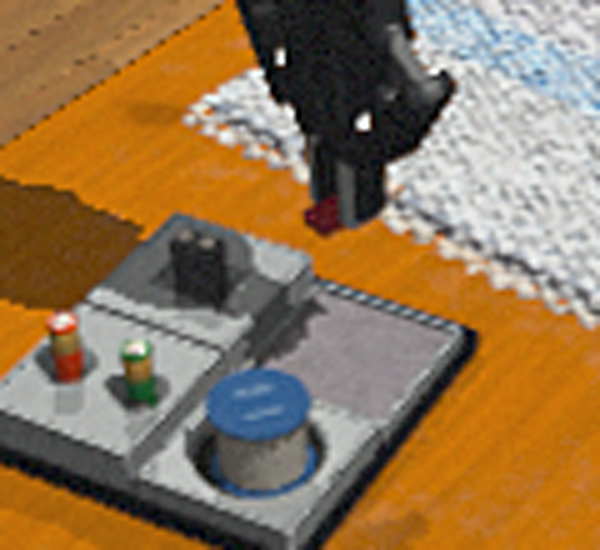

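The stick is held level between the fingers at crop (322,213), above the empty dish. Lower it.

```bash

python3 -m jog '[[[0,0,0,0,0,0.025,255],[0,0,0,0,0,0.025,255],[0,0,0,0,0,0.015,255],[0,0,0,0,0,0.008,255],[0,0,0,0,0,0.005,255],[0,0,0,0,0,0.004,255],[0,0,0,0,0,0.003,255],[0,0,0,0,0,0,255],[0,0,0,0,0,0,255]]]' 40
python3 -c "from h import *;go(.632,.125,.016,76.5)"
```

```text
clock: 30.22
eef_pos: [0.6319, 0.1247, 0.0204]
orientation: [[-0.973, 0.233, 0.001], [0.233, 0.973, 0.0], [-0.001, 0.001, -1.0]]
force: [-0.1, -0.5, -0.0]
finger_gap: 0.0153
finger_force: 40.5
t 30.22 rz 0.05 tilt [0.0014 0.0002] shift(after turn) [-0.0001  0.0003  0.0044] q [11. 39.  7. 58. -0. 25.] gap 0.0153 f 40.5
```

```bash

python3 -m jog '[[[0,0,0,0,0,0.002,255],[0,0,0,0,0,0.001,255],[0,0,0,0,0,0.001,255],[0,0,0,0,0,0,255],[0,0,0,0,0,0,150],[0,0,0,0,0,0,150],[0,0,0,0,0,0,150],[0,0,0,0,0,-0.01,150],[0,0,0,0,0,-0.025,150],[0,0,0,0,0,-0.035,150],[0,0,0,0,0,-0.035,150],[0,0,0,0.025,0,-0.02,150],[0,0,0,0.03,0,0,150],[0,0,0,0.03,0,0,150],[0,0,0,0.03,0,0,150],[0,0,0,0.03,-0.02,0,150],[0,0,0,0.02,-0.03,0,150],[0,0,0,0,-0.03,0,150],[0,0,0,0,-0.03,0,150],[0,0,0,0,0,0,150]]]' 40
python3 - <<'E'
from h import *
s=camera("side");t=camera("top")
crop(s,175,300,125,235,4,"pics/a.png");crop(t,150,250,130,230,3,"pics/b.png")
a=cv2.imread("pics/a.png");b=cv2.imread("pics/b.png");im=np.zeros((440,800,3),np.uint8);im[:,:500]=a;im[:300,500:]=b
cv2.imwrite("pics/s11.png",im)
E
```

```text
clock: 31.88
eef_pos: [0.4432, 0.0527, 0.1415]
orientation: [[-0.972, 0.236, -0.0], [0.236, 0.972, -0.002], [-0.0, -0.002, -1.0]]
force: [0.1, 0.3, -0.2]
finger_gap: 0.0351
finger_force: 0.0
```

View pics/s11.png

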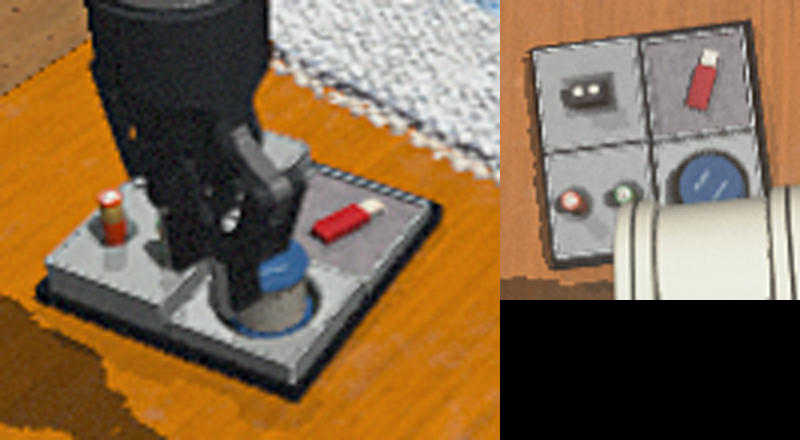

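The stick lies flat in the dish at composite (703,78). The block, both cells and the reel are in their places, and the robot is clear of everything. Handing in.

```bash
python3 -c "from rig import sign_off;print(sign_off())"
```

```text
the job is handed in; nothing more can be done
None
```

I put both cells, the block, the reel and the memory stick in their places in the tray and handed the job in at about 32 s; the last pictures show everything seated and the gripper clear, but the sign-off returned no verdict.

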